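Fit the hinge leaf to the dough press

ROBOT

A 6-joint arm with a two-finger parallel gripper is mounted at the origin on the work surface. World frame = base frame: x ahead of the robot, y to its left, z up, the work surface at z = 0. Lengths are in m, angles in rad, forces in N, time in s.
With the tool pointing down it reaches from about 0.35 to 0.975 m from the base axis. Payload 7.1 kg.
Tool frame: the origin (TCP) lies between the finger pads, 19 mm behind the fingertips; this is the grasp point; z points along the fingers, y is the line along which they close (so a half turn about z gives the same grasp; the last joint's range is limited). The gripper opens to 88 mm and grips with 3 to 60 N. Pads are 20 mm wide; open, the fingers measure 115 mm over their backs; the gripper's body (75 mm by 178 mm) begins 61 mm behind the grasp point.
Start: joints at [1.235, 0.423, 1.63, -0, 1.089, -0.019], TCP at [0.195, 0.594, 0.241] pointing down, gripper open.
Joint ranges: [-3, 3], [-0.9, 2.11], [0.09, 2.58], [-1.31, 4.45], [0.11, 2.69], [-2.54, 2.54]. Speed limits (rad/s): [2.39, 2.39, 3.01, 3.14, 3.14, 3.14].

INTERFACE

Orientations are given as a unit quaternion [w, x, y, z].
In Python, from cell import manip gives the robot as it stands.
- The arm moves only by the shell command python3 shift.py 'ROWS' [FORCE]. ROWS is rows parted by semicolons, their numbers by spaces, 1 to 12 of them, each of 5 numbers: dx, dy, dz in m, then a turn about the tool's z in rad, then the opening from 0.0 (shut) to 1.0 (fully open); each row shifts and turns the commanded pose from where the row before left it, along the tool's axes as they then stand; what a row does not reach is not made up. A row lasts 1/12 s, in which the tool goes at most 0.0417 m and 0.125 rad, less where a joint would pass 70% of its speed; a pose out of reach is approached as far as the arm can. The fingers move at their own pace and stop on an object; FORCE is the grip in N (left out, the last holds). Time passes only in rows, so rows that do not move let the fingers close. It prints the time, the measured TCP pose, the force, the opening and the grip force at its end.
- manip.sense(): the state, without advancing time (a new reading comes with each control period).
- manip.camera(name): name is "scene" or "top" or "wrist"; returns a dict with "frame" (480x640x3 uint8, blue, green, red), "fx", "fy", "cx", "cy" (pixels), "position" and "attitude" of the camera in the world. Camera axes: x right, y down, z forward; pixel columns grow to the right and rows downward; lengths in m; the calibration is good to about 2 mm. A picture is of the moment at which its call begins. There is no depth.
- manip.close_job(): hands the job in; it is judged then, once.
The state is a dict: "t": time; "joint_positions": joint angles; "joint_vel": joint speeds; "effort": joint torques, N m; "ee_pos": TCP position; "eef_rot": TCP orientation; "force": force on the tool from outside, world axes, zero at the start; "moment": the same for the moment, N m; "grip_width": opening from 0.0 (shut) to 1.0 (fully open); "grip_force": force on a finger pad.
Only numpy, scipy, OpenCV 4.12 (cv2) and the standard library are available. Lean on these libraries where they do the work, as an engineer would, in place of code of your own. Each camera call takes 0.05 s, during which the arm holds its last target. There are 200 camera calls.

TASK

Lift the lid off the blue pot by its knob and set it down, not dropped, on the round cork mat. Then take the steel hinge leaf out of the pot and bring its brass knuckle down between the two brass knuckles of the dough press, strap out over the round press plate, so that the knuckle holes line up for the pin. Finish holding it there, still and level, carried by the gripper alone and not resting or leaning on the press; leave the pot and everything else where they are.

Things in the scene. Friction and masses are not known exactly. Their poses are not given: they have to be found in the camera images.
- pot: Blue round casserole pot, loose, 1.5 kg, 190 mm outside diameter, 180 mm inside, 50 mm high, inner floor 5 mm above the worktop; two small ears at its +y and -y sides (to 111 mm from the centre). Origin: centre of its underside, z up.
- lid: Loose lid on the pot, about 0.35 kg: blue disc 196 mm in diameter, its top 14 mm above the origin, over a white plug 168 mm in diameter, 8 mm deep, 6 mm free all round in the pot's mouth. Pale wooden knob: 34 mm in diameter, from 22 to 44 mm above the origin, on a thin stem. Origin: centre of the plug's underside, 42 mm above the worktop when on the pot; z up.
- lid_knob (a point): Point in the lid's knob, on its axis, 38 mm above the lid's origin (6 mm below the knob's top). With the TCP here, fingers pointing down, the fingertips clear the disc by 5 mm.
- mat: Round cork mat, fixed, 180 mm in diameter, 5 mm thick, bare. Origin: centre of its underside on the worktop.
- leaf: Loose hinge leaf, 0.28 kg, lying level on the pot's inner floor. Steel strap x -55 to +22 mm, 30 mm wide (y), z 14 to 26 mm; grip it across the width at x = 0. A 16 mm wide neck leads to a brass knuckle (tube along y, 26 mm outside, 18 mm long, 12 mm hole) at x = +42, z = 13 mm. Rubber foot under the tail. Origin: under its centre of mass, on the plane it lies on; x to the knuckle, z up.
- leaf_hole (a point): Centre of the leaf's knuckle hole: at (42, 0, 13) mm in the leaf's frame, axes as the leaf's, hole along y.
- leaf_tail (a point): Middle of the tail end of the leaf's strap, at (-55, 0, 20) mm in the leaf's frame.
- press: Dough press, fixed: blue base 200 x 130 x 16 mm (x, y, z), aluminium press plate 110 mm across at x = -30 mm, top at z = 28 mm. At its +x end two cheeks carry a brass knuckle each (26 mm outside, 12 mm hole along y, 16 mm long); the gap between, y -13 to +13 mm, is open above and below. Origin: centre of the underside, z up. The fitted leaf's x lies along the press's x, strap to -x over the plate.
- press_hole (a point): Midpoint between the press's two knuckle holes, on their common axis: at (75, 0, 85) mm in the press frame, axes as the press's. The pin is 8 mm thick, the holes 12 mm, so 4 mm off still lets it in. Leaf level and holes in line: leaf_hole coincides with this point.
- pink_tub: Bystander, to be left where it stands: red tub with a white cap, 56 mm in diameter, 65 mm high.
- yellow_tub: Bystander, to be left where it stands: yellow tub with a white cap, 56 mm in diameter, 65 mm high.
- spice_jar: Bystander, to be left where it stands: small amber jar with a black cap, 46 mm in diameter, 75 mm high.
- pin_tray: Bystander, to be left where it stands: small aluminium tray 70 x 50 x 14 mm in which the hinge pin lies.
- spatula: Bystander, to be left where it stands: spatula lying flat, 170 mm long.
- icing_bowl: Bystander, to be left where it stands: blue plastic bowl, 110 mm in diameter, 60 mm high.
- cup: Bystander, to be left where it stands: white mug, 76 mm in diameter, 85 mm high.

How it is judged:
On the way, in this order (a step that is already met when the one before it is completed fails the run):
1. the lid is lifted clear of the pot by its knob (height (world z) of lid above 0.07 m and contact force between the fingers and lid above 0.5 N and distance between the grasp point and lid_knob below 0.03 m), for 0.1 s.
2. the lid lies on the cork mat, let go (horizontal distance between lid and mat below 0.05 m and height (world z) of lid below 0.012 m and angle between lid's own z axis and vertical below 0.1 rad and contact force between the fingers and lid below 0.1 N and linear speed of lid below 0.03 m/s), for 0.2 s.
3. the leaf is lifted out of the pot in the fingers (height (world z) of leaf above 0.06 m and contact force between the fingers and leaf above 1 N), for 0.1 s.
At the end, for the whole second after the job is handed in: Leaf still in the fingers (over 2 N), level within 0.2 rad, strap over the plate, hole within 4 mm of the press hole axis (x, height), 5 mm of mid-gap, axes within 0.12 rad, under 2 N on the press; lid flat on the mat within 50 mm of its centre; pot upright; held for the last second (x of leaf_hole in the frame of press_hole between -0.004 and 0.004 m and y of leaf_hole in the frame of press_hole between -0.005 and 0.005 m and z of leaf_hole in the frame of press_hole between -0.004 and 0.004 m and angle between the y axis of leaf_hole and the y axis of press_hole, either way round below 0.12 rad and angle between leaf's own z axis and vertical below 0.2 rad and x of leaf_tail in the frame of press_hole below -0.08 m and contact force between the fingers and leaf above 2 N and contact force between leaf and press below 2 N and linear speed of leaf below 0.02 m/s and horizontal distance between lid and mat below 0.05 m and height (world z) of lid below 0.012 m and angle between each of lid, pot's own z axis and vertical below 0.1 rad); the arm keeps its last pose, push and grip.
It fails at once if the pot is shoved more than 40 mm or tipped over 0.3 rad (distance of pot from where it was at the start of the episode above 0.04 m or angle between pot's own z axis and vertical above 0.3 rad).
It fails at once if the lid is dropped (faster than 0.6 m/s within 35 mm of the worktop) (height (world z) of lid below 0.035 m and linear speed of lid above 0.6 m/s).
It fails at once if a bystander is moved more than 30 mm (distance of any of pink_tub, yellow_tub, spice_jar, pin_tray, spatula, icing_bowl, cup from where it was at the start of the episode above 0.03 m).
It also fails if it takes over 64 s, if anything falls off the work surface, if the arm or the gripper's body presses on something with over 40 N, if the wrist force passes 120 N, or if a joint passes its speed limit or range.

## Working session

There is one attempt and no reset: what is moved stays moved. The work goes in short steps, Python scripts to look and compute and a shell command to move; the robot and the scene stay as the last step left them, time stands still between calls to the robot, and variables do not carry over. Pictures are saved under pics/ and viewed, at most 10 in all, crops included, and the job is handed in when it is done.

```bash
ls; mkdir -p pics; python3 - <<'E'
from cell import manip
import cv2,numpy as np
np.set_printoptions(precision=4,suppress=True)
s=manip.sense();print({k:s[k] for k in('t','ee_pos','eef_rot','force','grip_width')})
for n in('top','scene'):
    c=manip.camera(n);cv2.imwrite(f'pics/{n}0.png',c['frame']);np.save(n,c,allow_pickle=True)
    print(n,[c[k] for k in('fx','fy','cx','cy','position','attitude')])
E
```

```text
cell.py
pics
shift.py
{'t': 0.0, 'ee_pos': array([0.1945, 0.5934, 0.2406]), 'eef_rot': array([-0.0001,  0.1577,  0.9875, -0.0008]), 'force': array([-0.2777,  0.358 , -1.1226]), 'grip_width': 1.0008051656892791}
top [441.7244639245169, 441.7244639245169, 325.67487477339273, 231.73359011934593, array([0.4342, 0.0007, 1.1168]), array([-0.0491,  0.7108, -0.6998,  0.0519])]
scene [623.3366723120243, 623.3366723120243, 321.15749011047683, 237.9182250616303, array([1.3042, 0.2146, 1.1646]), array([-0.1818,  0.5754,  0.7611, -0.238 ])]
```

View pics/top0.png

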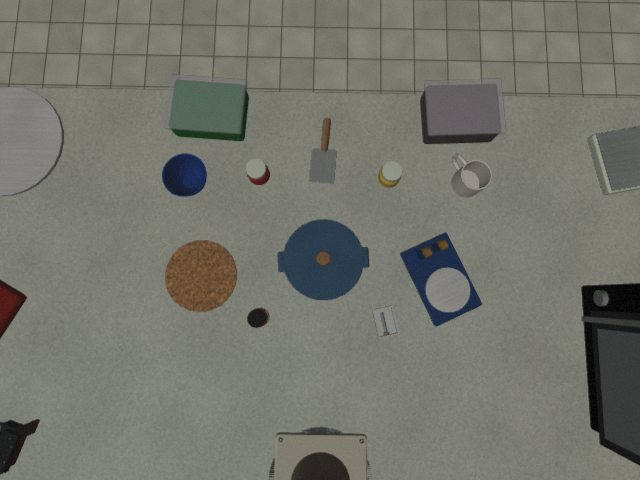

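The top view shows the pot lid (knob ≈323,258), the mat (≈201,275), and the press (plate ≈448,290, knuckles ≈427,252 and 443,245). The bystanders stand around them.

```bash
cat > h.py <<'E'
import numpy as np,cv2
from scipy.spatial.transform import Rotation as R
np.set_printoptions(precision=4,suppress=True)
def rot(q): return R.from_quat(np.roll(q,-1))
def load(n): return np.load(n+'.npy',allow_pickle=True).item()
def world(c,u,v,z):
    d=rot(c['attitude']).apply([(u-c['cx'])/c['fx'],(v-c['cy'])/c['fy'],1]);p=c['position'];return p+d*(z-p[2])/d[2]
def pix(c,P):
    q=rot(c['attitude']).inv().apply(np.atleast_2d(P)-c['position']);return np.c_[q[:,0]/q[:,2]*c['fx']+c['cx'],q[:,1]/q[:,2]*c['fy']+c['cy']]
def blob(c,box,lo,hi):
    x0,y0,x1,y1=box;m=cv2.inRange(cv2.cvtColor(c['frame'],cv2.COLOR_BGR2HSV)[y0:y1,x0:x1],np.array(lo),np.array(hi))
    k=max(cv2.findContours(m,cv2.RETR_EXTERNAL,cv2.CHAIN_APPROX_NONE)[0],key=cv2.contourArea)
    return k.reshape(-1,2)+[x0,y0]
E
python3 - <<'E'
from h import *
c=load('top')
def circ(k,z):
    P=np.array([world(c,*p,z)[:2] for p in k]);(x,y),r=cv2.minEnclosingCircle(P.astype('f4'));return np.array([x,y,r])
print('mat',circ(blob(c,(150,225,250,325),(3,60,40),(22,255,255)),.005))
print('knob',circ(blob(c,(305,240,340,275),(3,50,40),(22,255,255)),.086))
print('plate',circ(blob(c,(400,230,490,330),(0,0,120),(180,60,255)),.028))
k=blob(c,(395,228,490,330),(100,90,30),(125,255,255));
P=np.array([world(c,*p,.016)[:2] for p in k]);r=cv2.minAreaRect(P.astype('f4'));print('base',r,cv2.boxPoints(r))
for b in((417,244,434,260),(434,236,452,253)):
    k=blob(c,b,(3,60,40),(25,255,255));print('kn',k.mean(0),world(c,*k.mean(0),.098))
cv2.imwrite('pics/press.png',np.hstack([cv2.resize(c['frame'][225:335,390:490],None,fx=4,fy=4,interpolation=2)]))
E
```

```text
mat [0.4795 0.3093 0.09  ]
knob [0.5205 0.0034 0.0167]
plate [ 0.4792 -0.2979  0.1664]
base ((0.4800477623939514, -0.2890390157699585), (0.19625607132911682, 0.12844830751419067), 25.435344696044922) [[ 0.3638 -0.2732]
 [ 0.419  -0.3892]
 [ 0.5962 -0.3049]
 [ 0.5411 -0.1889]]
kn [426.4286 251.5714] [ 0.5382 -0.2365  0.098 ]
kn [442.5    244.0714] [ 0.5563 -0.2742  0.098 ]
```

View pics/press.png

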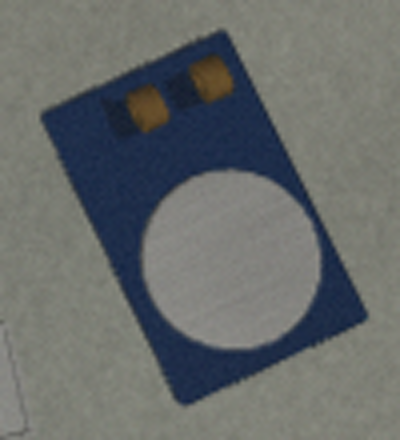

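View pics/scene0.png

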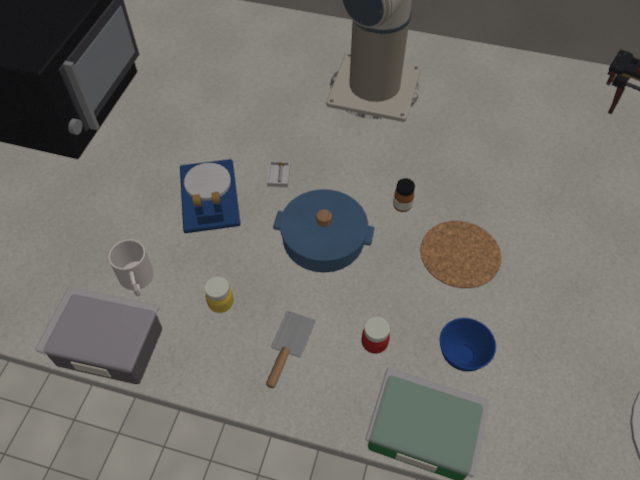

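Fits agree with the given sizes: mat r 90 mm, knob r 17 mm, base 196x128 mm. The press is at (0.480, -0.289) with yaw 25.4°. Putting press_hole through that pose gives (0.548, -0.257), and the knuckle midpoint gives (0.547, -0.255). Next: above the knob.

```bash
cat >> h.py <<'E'
def go(p,yaw=None):
    "print shift in tool axes (tool y heading yaw deg, fingers down) and rows needed"
    from cell import manip
    s=manip.sense();r=rot(s['eef_rot']);d=r.inv().apply(np.array(p)-s['ee_pos']);y=r.as_matrix()[:,1];a=np.arctan2(y[1],y[0])
    t=0 if yaw is None else -((np.radians(yaw)-a+np.pi)%(2*np.pi)-np.pi)
    print('t',round(s['t'],2),'yaw',np.degrees(a),'d',d,'turn',t,'rows',np.linalg.norm(d)/.0417,abs(t)/.125,'tilt',r.as_matrix()[:,2],'F',s['force'],'j',s['joint_positions'])
E
python3 -c "
from h import *
go((.5205,.0034,.18))"
python3 shift.py '-.0247 -.023 .003 0 1;-.0247 -.023 .003 0 1;-.0247 -.023 .003 0 1;-.0247 -.023 .003 0 1;-.0247 -.023 .003 0 1;-.0247 -.023 .003 0 1;-.0247 -.023 .003 0 1;-.0247 -.023 .003 0 1;-.0247 -.023 .003 0 1;-.0247 -.023 .003 0 1'
python3 shift.py '-.0247 -.023 .003 0 1;-.0247 -.023 .003 0 1;-.0247 -.023 .003 0 1;-.0247 -.023 .003 0 1;-.0247 -.023 .003 0 1;-.0247 -.023 .003 0 1;-.0247 -.023 .003 0 1;-.0247 -.023 .003 0 1;-.0247 -.023 .003 0 1;-.0247 -.023 .003 0 1;0 0 0 0 1;0 0 0 0 1'
python3 -c "
from h import *
from cell import manip
c=manip.camera('wrist');np.save('w1',c,allow_pickle=True);cv2.imwrite('pics/w1.png',c['frame'])
go((.5205,.0034,.08));print(c['position'],rot(c['attitude']).as_matrix(),pix(c,[.5205,.0034,.086]),c['fx'])"
```

```text
t: 0.93
ee_pos: [0.358, 0.2968, 0.2111]
eef_rot: [-0.0, 0.158, 0.987, -0.0]
force: [0.5, 0.2, 0.3]
grip_width: 1.002
grip_force: 0.0
t: 1.93
ee_pos: [0.5209, 0.0016, 0.1808]
eef_rot: [-0.0, 0.159, 0.987, -0.0]
force: [0.1, 0.1, 0.6]
grip_width: 1.003
grip_force: 0.0
t 1.98 yaw 71.75211120558204 d [-0.0001  0.0008  0.1009] turn 0 rows 2.4198314463727346 0.0 tilt [-0.0013  0.0003 -1.    ] F [0.2118 1.071  1.0194] j [-0.018   0.3554  1.9055  0.0003  0.882  -1.2705]
[0.4421 0.0275 0.3242] [[ 0.3143  0.9054  0.2855]
 [ 0.9493 -0.2998 -0.0944]
 [ 0.0001  0.3007 -0.9537]] [[322.8643 246.6773]] 384.53226645770957
```

View pics/w1.png

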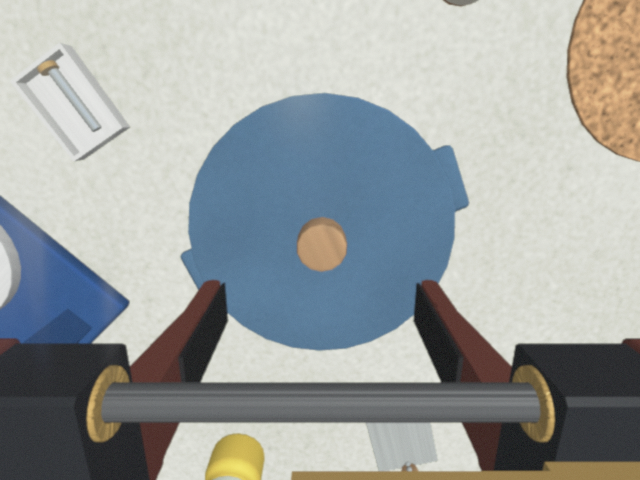

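The wrist view has the knob centred at about (322,246), and the projection predicted (323,247), so they agree. Descend and grip.

```bash
python3 shift.py '0 0 .03 0 1;0 0 .03 0 1;0 0 .025 0 1;0 0 .0155 0 1;0 0 0 0 1;0 0 0 0 0;0 0 0 0 0;0 0 0 0 0;0 0 0 0 0;0 0 0 0 0;0 0 0 0 0;0 0 0 0 0' 25
```

```text
t: 2.98
ee_pos: [0.521, 0.0028, 0.0813]
eef_rot: [0.0, 0.158, 0.987, 0.0]
force: [-0.1, 0.7, -0.2]
grip_width: 0.509
grip_force: 0.0
```

```bash
python3 shift.py '0 0 0 0 0;0 0 0 0 0;0 0 0 0 0;0 0 0 0 0;0 0 0 0 0' 25;python3 shift.py '0 0 -.01 0 0;0 0 -.02 0 0;0 0 -.025 0 0;0 0 -.025 0 0;0 0 -.015 0 0;0 0 0 0 0;0 0 0 0 0'
python3 -c "
from h import *
go((.4795,.3093,.12))"
```

```text
t: 3.4
ee_pos: [0.5208, 0.0028, 0.081]
eef_rot: [0.0, 0.158, 0.987, -0.0]
force: [-0.4, -1.0, 3.9]
grip_width: 0.379
grip_force: 25.0
t: 3.98
ee_pos: [0.5209, 0.0029, 0.1764]
eef_rot: [0.001, 0.158, 0.987, 0.0]
force: [-0.1, -0.9, -3.6]
grip_width: 0.383
grip_force: 25.0
t 3.98 yaw 71.8486508293246 d [0.1349 0.2782 0.0564] turn 0 rows 7.536191021542324 0.0 tilt [ 0.0015  0.     -1.    ] F [-0.1143 -0.8531 -3.6334] j [-0.0173  0.362   1.9088  0.0001  0.8694 -1.2713]
```

```bash
python3 shift.py '.006 .012 0 0 0;.0115 .0235 0 0 0;.0115 .0235 0 0 0;.0115 .0235 0 0 0;.0115 .0235 0 0 0;.0115 .0235 0 0 0;.0115 .0235 0 0 0;.0115 .0235 0 0 0;.0115 .0235 0 0 0;.0115 .0235 0 0 0;.0115 .0235 0 0 0;.011 .0225 0 0 0'
python3 shift.py '.003 .0067 0 0 0;0 0 .01 0 0;0 0 .02 0 0;0 0 .025 0 0;0 0 .025 0 0;0 0 .02 0 0;0 0 .012 0 0;0 0 .008 0 0;0 0 .005 0 0;0 0 0 0 0'
python3 -c "
from h import *
go((.4795,.3093,.045))"
```

```text
t: 4.98
ee_pos: [0.4778, 0.3008, 0.1738]
eef_rot: [-0.001, 0.158, 0.987, -0.001]
force: [-0.0, 0.0, -3.3]
grip_width: 0.386
grip_force: 25.0
t: 5.82
ee_pos: [0.4783, 0.3067, 0.05]
eef_rot: [-0.001, 0.158, 0.987, -0.0]
force: [0.1, 0.9, -2.7]
grip_width: 0.38
grip_force: 25.0
t 5.82 yaw 71.82361622786979 d [-0.0003  0.0028  0.005 ] turn 0 rows 0.13831494635878627 0.0 tilt [-0.0011 -0.0008 -1.    ] F [ 0.1136  0.8923 -2.6827] j [ 0.5493  0.6235  1.8496 -0.0001  0.6699 -0.7042]
```

```bash
python3 shift.py '0 .001 .003 0 0;0 .001 .002 0 0;0 0 .001 0 0;0 0 0 0 0;0 0 0 0 0'

```

```text
t: 6.23
ee_pos: [0.4793, 0.3095, 0.0453]
eef_rot: [0.0, 0.158, 0.987, 0.0]
force: [0.6, 0.7, -3.9]
grip_width: 0.381
grip_force: 25.0
```

```bash
python3 shift.py '0 0 .001 0 0;0 0 .001 0 0;0 0 0 0 0;0 0 0 0 0'

```

```text
t: 6.57
ee_pos: [0.4794, 0.3095, 0.0438]
eef_rot: [0.0, 0.158, 0.987, 0.0]
force: [-1.3, -1.2, 5.1]
grip_width: 0.378
grip_force: 25.0
```

Contact: the vertical force went from -3.9 N to +5.1 N, so the lid is carried by the mat. Release it, go up, and look into the pot.

```bash
python3 shift.py '0 0 0 0 .6;0 0 0 0 .8;0 0 0 0 .9;0 0 0 0 1;0 0 0 0 1;0 0 0 0 1;0 0 -.01 0 1;0 0 -.03 0 1;0 0 -.04 0 1;0 0 -.04 0 1;0 0 -.04 0 1;0 0 0 0 1' 
python3 -c "
from h import *
from cell import manip
c=manip.camera('top');np.save('top1',c,allow_pickle=True);cv2.imwrite('pics/top1.png',cv2.resize(c['frame'][180:340,140:400],None,fx=3,fy=3,interpolation=2))
go((.4795,.3093,.045))"
```

```text
t: 7.57
ee_pos: [0.4828, 0.3116, 0.2114]
eef_rot: [0.005, 0.158, 0.987, 0.004]
force: [0.1, 1.3, 0.4]
grip_width: 0.998
grip_force: 0.0
t 7.62 yaw 71.8530361284874 d [ 0.0025 -0.0032  0.1631] turn 0 rows 3.9127526363870797 0.0 tilt [ 0.008   0.0049 -1.    ] F [ 0.3522 -0.4393  0.075 ] j [ 0.5524  0.3849  1.7788 -0.      0.9684 -0.7017]
```

View pics/top1.png

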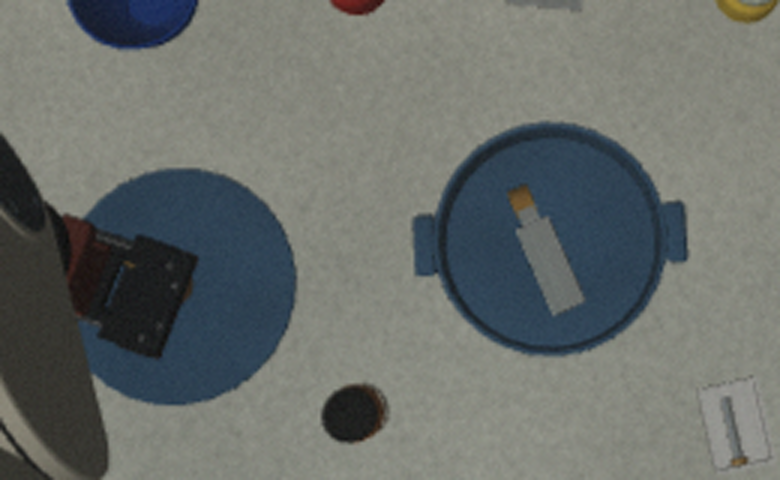

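The lid lies flat on the mat, hiding it. The leaf is in the pot, knuckle at crop (521,199) and strap centre about (552,265), pointing up and left. Measure it.

```bash
python3 - <<'E'
from h import *
c=load('top1')
k=blob(c,(295,225,350,300),(0,0,75),(180,70,255))
P=np.array([world(c,*p,.031)[:2] for p in k])
r=cv2.minAreaRect(P.astype('f4'));print(r,cv2.boxPoints(r))
kk=blob(c,(295,225,350,300),(5,80,40),(25,255,255));kn=world(c,*kk.mean(0),.03)
print('kn',kn,kk.mean(0))
ctr=np.array(r[0]);d=kn[:2]-ctr;print(np.degrees(np.arctan2(d[1],d[0])),np.linalg.norm(d))
k=blob(c,(275,210,370,310),(95,60,20),(125,255,255));(u,v),rr=cv2.minEnclosingCircle(k.astype('f4'));
E
```

```text
((0.5065493583679199, 0.005501419305801392), (0.0919533371925354, 0.030551109462976456), 24.680574417114258) [[ 0.4584  0.0002]
 [ 0.4712 -0.0276]
 [ 0.5547  0.0108]
 [ 0.5419  0.0386]]
kn [0.555  0.0275 0.03  ] [313.3636 245.8636]
24.395495284220726 0.05314758646804926
```

The leaf origin works out at (0.5148, 0.0092) with yaw 24.5°. The measured knuckle (0.555, 0.0275) agrees within 2 mm. Next: move above it, then turn.

```bash
python3 -c "
from h import *
go((.5148,.0092,.16),-65.5)"
```

```text
t 7.62 yaw 71.8530361284874 d [-0.1252 -0.2766  0.0469] turn 2.39726271805283 rows 7.367405222113515 19.17810174442264 tilt [ 0.008   0.0049 -1.    ] F [ 0.3522 -0.4393  0.075 ] j [ 0.5524  0.3849  1.7788 -0.      0.9684 -0.7017]
```

```bash
python3 shift.py '-.0125 -.0277 .0045 0 1;-.0125 -.0277 .0045 0 1;-.0125 -.0277 .0045 0 1;-.0125 -.0277 .0045 0 1;-.0125 -.0277 .0045 0 1;-.0125 -.0277 .0045 0 1;-.0125 -.0277 .0045 0 1;-.0125 -.0277 .0045 0 1;-.0125 -.0277 .0045 0 1;-.0125 -.0277 .0045 0 1;0 0 0 .12 1;0 0 0 .12 1'
python3 shift.py '0 0 0 .12 1;0 0 0 .12 1;0 0 0 .12 1;0 0 0 .12 1;0 0 0 .12 1;0 0 0 .12 1;0 0 0 .12 1;0 0 0 .12 1;0 0 0 .12 1'
python3 shift.py '0 0 0 .12 1;0 0 0 .12 1;0 0 0 .12 1;0 0 0 .12 1;0 0 0 .12 1;0 0 0 .12 1;0 0 0 .12 1;0 0 0 .12 1;0 0 0 .12 1;0 0 0 0 1;0 0 0 0 1'
python3 -c "
from h import *
from cell import manip
go((.5148,.0092,.029),-65.5)
c=manip.camera('wrist');np.save('w2',c,allow_pickle=True);cv2.imwrite('pics/w2.png',c['frame'])
print(pix(c,[[.5148,.0092,.031],[.4648,-.0137,.031],[.553,.0267,.031]]))
"
```

```text
t: 8.62
ee_pos: [0.5108, 0.0054, 0.1568]
eef_rot: [-0.001, 0.279, 0.96, -0.0]
force: [0.4, 0.2, 0.2]
grip_width: 1.0
grip_force: 0.0
t: 9.37
ee_pos: [0.5108, 0.0071, 0.1571]
eef_rot: [-0.001, 0.732, 0.681, -0.001]
force: [0.2, -1.5, -0.4]
grip_width: 1.002
grip_force: 0.0
t: 10.28
ee_pos: [0.511, 0.0072, 0.1573]
eef_rot: [-0.0, 0.977, 0.213, -0.001]
force: [-0.2, 0.9, -0.0]
grip_width: 0.997
grip_force: 0.0
t 10.28 yaw -65.45556098255445 d [ 0.0044 -0.0002  0.1283] turn 0.0007756071707758494 rows 3.0783413626895206 0.006204857366206795 tilt [-0.0014  0.     -1.    ] F [-0.1719  0.8968 -0.0484] j [-0.0093  0.3804  1.9396 -0.      0.823   1.1331]
[[319.659  228.3723]
 [319.7557 296.6587]
 [319.5713 170.5109]]
```

View pics/w2.png

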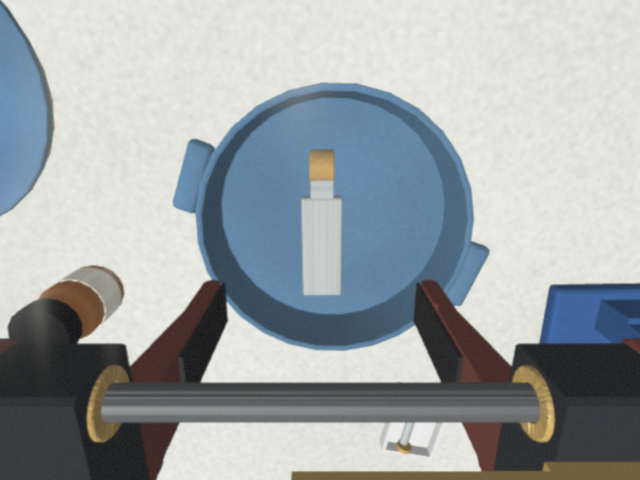

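The strap is parallel to the tool: tail at (322,295) against (320,297) predicted, knuckle at (321,165). The offset is about 1 mm. Descend and grip.

```bash
python3 shift.py '.0022 0 .03 0 1;.0022 0 .035 0 1;0 0 .03 0 1;0 0 .02 0 1;0 0 .01 0 1;0 0 .003 0 1;0 0 0 0 1;0 0 0 0 0;0 0 0 0 0;0 0 0 0 0;0 0 0 0 0;0 0 0 0 0' 40
python3 shift.py '0 0 0 0 0;0 0 0 0 0;0 0 0 0 0;0 0 0 0 0;0 0 0 0 0;0 0 0 0 0' 
```

```text
t: 11.33
ee_pos: [0.5161, 0.009, 0.0306]
eef_rot: [0.0, 0.978, 0.211, 0.001]
force: [-0.3, 0.7, -1.3]
grip_width: 0.658
grip_force: 0.0
t: 11.83
ee_pos: [0.5157, 0.0089, 0.0299]
eef_rot: [0.0, 0.978, 0.211, 0.0]
force: [0.6, -0.8, 0.8]
grip_width: 0.34
grip_force: 40.0
```

The grip is on the 30 mm strap. Lift and move above the press.

```bash
python3 shift.py '0 0 -.01 0 0;0 0 -.025 0 0;0 0 -.03 0 0;0 0 -.03 0 0;0 0 -.03 0 0;0 0 -.025 0 0;0 0 -.01 0 0;0 0 0 0 0;0 0 0 0 0;0 0 0 0 0'
python3 -c "
from h import *
a=np.radians(25.4);go((.5475-.041*np.cos(a),-.256-.041*np.sin(a),.165),-64.6)"
```

```text
t: 12.67
ee_pos: [0.5144, 0.009, 0.1883]
eef_rot: [-0.0, 0.978, 0.211, -0.001]
force: [-0.3, 0.2, -4.3]
grip_width: 0.334
grip_force: 40.0
t 12.67 yaw -65.66111077218825 d [-0.12    0.2559  0.0233] turn -0.01851987670306432 rows 6.799569895339721 0.14815901362451456 tilt [-0.003  0.    -1.   ] F [-0.2662  0.1525 -4.3151] j [-0.0057  0.3371  1.912   0.      0.8955  1.1403]
```

```bash
python3 shift.py '-.006 .0128 0 -.0015 0;-.0114 .0243 .002 -.0017 0;-.0114 .0243 .002 -.0017 0;-.0114 .0243 .002 -.0017 0;-.0114 .0243 .002 -.0017 0;-.0114 .0243 .002 -.0017 0;-.0114 .0243 .002 -.0017 0;-.0114 .0243 .002 -.0017 0;-.0114 .0243 .002 -.0017 0;-.0114 .0243 .002 -.0017 0;-.0114 .0243 .002 -.0017 0;0 0 .003 0 0'
python3 shift.py '0 0 .002 0 0;0 0 0 0 0;0 0 0 0 0;0 0 0 0 0'
python3 -c "
from h import *
from cell import manip
a=np.radians(25.4);go((.5475-.041*np.cos(a),-.256-.041*np.sin(a),.165),-64.6)
c=manip.camera('wrist');np.save('w3',c,allow_pickle=True);cv2.imwrite('pics/w3.png',c['frame'])
u=np.array([np.cos(a),np.sin(a),0]);v=np.array([-u[1],u[0],0]);h=np.array([.5475,-.256,.085])
for o in (-29,-13,13,29): print(o,pix(c,[h+v*o/1e3+[0,0,.013]]))
print('plate ctr',pix(c,[.48-.03*u[0],-.289-.03*u[1],.028]))
"
```

```text
t: 13.67
ee_pos: [0.5137, -0.2774, 0.1648]
eef_rot: [0.0, 0.976, 0.219, -0.001]
force: [1.1, -0.6, -2.0]
grip_width: 0.339
grip_force: 40.0
t: 14.0
ee_pos: [0.514, -0.2724, 0.1643]
eef_rot: [-0.001, 0.975, 0.22, -0.0]
force: [0.3, -0.6, -2.8]
grip_width: 0.341
grip_force: 40.0
t 14.0 yaw -64.53749726161354 d [-0.0037 -0.0004 -0.0007] turn 0.0010908785763561468 rows 0.0907715461524726 0.008727028610849175 tilt [-0.0011  0.0008 -1.    ] F [ 0.2653 -0.5707 -2.7772] j [-0.5079  0.4598  1.7806  0.0002  0.9026  0.6184]
-29 [[371.5448 201.7326]]
-13 [[342.7461 201.6891]]
13 [[295.9515 201.6184]]
29 [[267.1568 201.5749]]
plate ctr [[320.5838 310.3084]]
```

View pics/w3.png

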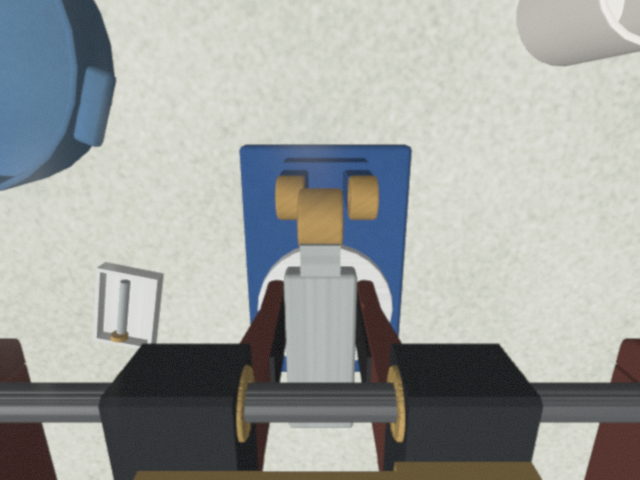

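The press knuckles span u 276–305 and 349–378, centred on 327, while the leaf knuckle is centred on 320. The leaf is therefore about 4 mm off toward -tool y. Shift it, go lower to near equal depth, and measure by segmentation.

```bash
python3 shift.py '0 .002 .01 0 0;-.0035 .002 .013 0 0;0 0 .008 0 0;0 0 .003 0 0;0 0 0 0 0;0 0 0 0 0;0 0 0 0 0;0 0 0 0 0;0 0 0 0 0'
python3 - <<'E'
from h import *
from cell import manip
go((.5,-.27,.165),-64.6)
c=manip.camera('wrist');np.save('w4',c,allow_pickle=True);np.save('s4',manip.sense(),allow_pickle=True)
cv2.imwrite('pics/w4.png',cv2.resize(c['frame'][130:290,220:420],None,fx=4,fy=4,interpolation=2))
E
```

```text
t: 14.8
ee_pos: [0.5131, -0.2788, 0.1314]
eef_rot: [0.0, 0.976, 0.22, 0.0]
force: [-0.1, -0.4, -2.7]
grip_width: 0.341
grip_force: 40.0
t 14.8 yaw -64.59783629245429 d [-0.008  -0.0136 -0.0336] turn 3.776382072295803e-05 rows 0.8900671621429952 0.00030211056578366424 tilt [ 0.0009 -0.0005 -1.    ] F [-0.094 -0.398 -2.671] j [-0.5182  0.5094  1.7932  0.      0.8381  0.6093]
```

View pics/w4.png

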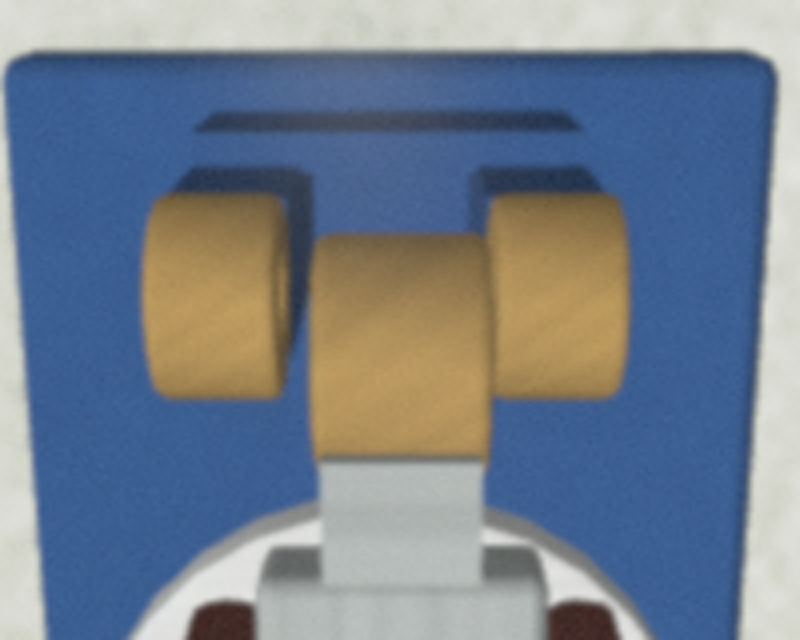

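Press knuckles: crop u 143–629, v 192–399. Leaf knuckle: u 310–491, v from 233. So the leaf is now about 1.7 mm too far to +tool y. Next, work out the fore-aft offset from the cylinder silhouettes.

```bash
python3 - <<'E'
from h import *
from scipy.optimize import least_squares as ls
c=load('w4');s=load('s4');r=rot(s['eef_rot']);X=r.as_matrix()[:,0];Y=r.as_matrix()[:,1];T=s['ee_pos']
t=np.linspace(0,2*np.pi,721)
def ext(h,off,R=.013):
    P=h+off*Y+R*(np.cos(t)[:,None]*X+np.sin(t)[:,None]*np.array([0,0,1]));q=pix(c,P);return q[:,1].min(),q[:,1].max()
def H(x,y,z): return np.array([*(T+x*X+y*Y)[:2],z])
# press: unknown x,y,z ; outer faces at +-29mm
def fp(p):
    h=H(*p);a=ext(h,.021);
    return [a[0]-178.1,a[1]-229.7,pix(c,h+.029*Y)[0,0]-377.2,pix(c,h-.029*Y)[0,0]-255.8]
o=ls(fp,[.041,0,.085],x_scale=1e-2);print('press x,y,z free',o.x,o.fun)
o2=ls(lambda q:fp([q[0],q[1],.085])[:4],[.041,0]);print('press z=.085',o2.x,o2.fun)
def fl(p):
    h=H(p[0],p[1],T[2]-.012);return [ext(h,0)[0]-188.3,pix(c,h+.009*Y)[0,0]-342.7,pix(c,h-.009*Y)[0,0]-297.5]
l=ls(fl,[.041,0],x_scale=1e-2);print('leaf',l.x,l.fun, ext(H(*l.x,T[2]-.012),0))
print('world press',H(*o2.x,.085),'TCP z',T[2])
E
```

```text
press x,y,z free [ 0.0423 -0.0016  0.093 ] [-1.2968  1.3127 -0.5912  0.5912]
press z=.085 [ 0.0406 -0.0016] [-0.2941  0.0172 -3.1304  3.1289]
leaf [0.0415 0.0002] [-0.0355 -1.0603  1.0601] (np.float64(188.264472484394), np.float64(250.74958062035063))
world press [ 0.549  -0.2599  0.085 ] TCP z 0.13132686088039158
```

Fore-aft the leaf is 0.9 mm too far forward, and it is 1.8 mm too far toward +y. Correct both, then descend 34 mm to TCP z ≈ 0.097.

```bash
python3 shift.py '-.0009 -.0018 0 0 0;0 0 0 0 0;0 0 .005 0 0;0 0 .008 0 0;0 0 .008 0 0;0 0 .006 0 0;0 0 .004 0 0;0 0 .002 0 0;0 0 .001 0 0;0 0 0 0 0;0 0 0 0 0;0 0 0 0 0'
python3 - <<'E'
from h import *
from cell import manip
s4=load('s4');r=rot(s4['eef_rot']).as_matrix();p=s4['ee_pos']-.0009*r[:,0]-.0018*r[:,1];p[2]=.097
go(p,-64.6)
c=manip.camera('wrist');np.save('w5',c,allow_pickle=True);np.save('s5',manip.sense(),allow_pickle=True)
cv2.imwrite('pics/w5.png',cv2.resize(c['frame'][130:290,220:420],None,fx=4,fy=4,interpolation=2))
E
```

```text
t: 15.85
ee_pos: [0.5114, -0.2776, 0.0972]
eef_rot: [0.0, 0.976, 0.22, 0.0]
force: [0.2, -1.0, -3.2]
grip_width: 0.34
grip_force: 40.0
t 15.85 yaw -64.60293894669498 d [ 0.     -0.      0.0002] turn -5.1294296368187275e-05 rows 0.0043786905304603494 0.0004103543709454982 tilt [ 0.0005 -0.0003 -1.    ] F [ 0.1804 -0.9904 -3.216 ] j [-0.5178  0.5595  1.8101 -0.      0.7713  0.6098]
```

View pics/w5.png

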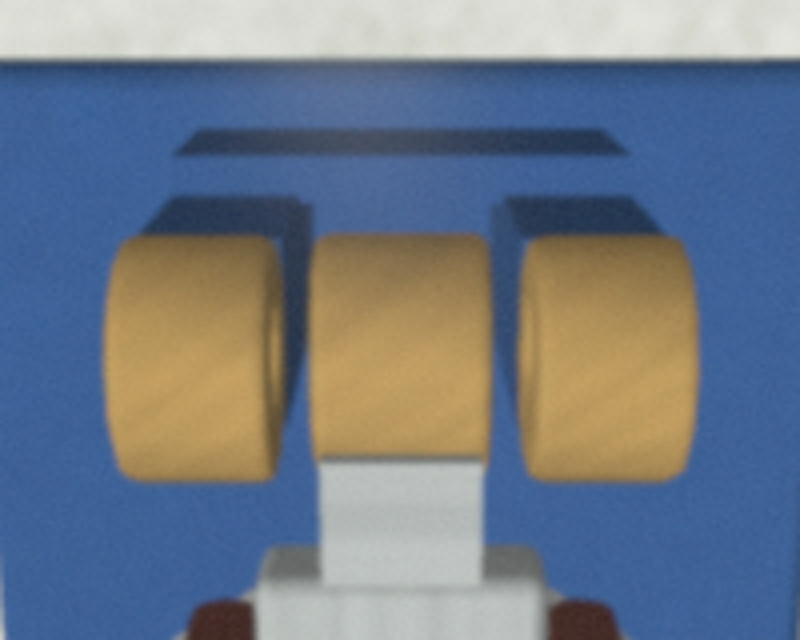

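The front edges coincide at v 233. The press is centred on 402 and the leaf on 400.5, so the error is about 0.2 mm, with clear gaps on both sides. The force is unchanged at -3.2 N, so there is no contact. TCP z is 0.0972 for a 0.097 target. Hand in.

```bash
python3 -c "
from cell import manip
print(manip.close_job());s=manip.sense();print(s['t'],s['ee_pos'],s['force'],s['grip_force'])"
```

```text
the job is handed in; nothing more can be done
None
the job is handed in; nothing more can be done
```

The job is handed in, but no verdict came back: the lid lies flat on the cork mat, let go, and the leaf is held level in the gripper with its knuckle between the press knuckles, holes within about 1 mm in x and y on camera, height from the TCP reading only, no contact force seen on the press.

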